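Seat the freshly glued corner of the terracotta tile

TASK

On the terracotta-red tile, the corner piece with the yellow dot has just been glued and stands proud: gently press it straight down with the closed fingertips until it is flush with the rest of the tile, keep it pressed there for about three seconds, then lift the hand at least a hand's breadth clear. Nothing is to be gripped or lifted; leave the blue-dotted piece, the two other tiles with their trays, and the small things lying around the trays alone.

Things in the scene. Friction and masses are not known exactly. Their poses are not given: they have to be found in the camera images.
- tray_red: fixed wooden mending tray, 150 x 150 mm, walls 24 mm high, holding the terracotta-red tile on a foam bed; origin: centre of the underside, on the table; z up, x and y along its sides. It stands at any yaw; the three trays swap places.
- tile_red: the terracotta-red broken floor tile, 120 x 120 x 14 mm, in tray_red; origin: centre of the top face of its set pieces, 36 mm above the table; z up, x and y along its sides. Its foam bed gives about 1 mm per 2.5 N of push (at most 8 mm) and lifts it back when let go.
- yellow_red: corner piece, freshly glued, terracotta-red tile, 45 x 47 mm, yellow dot 16 mm wide on top; origin: centre of dot, on the top face, at x = +38, y = +37 mm in the tile's frame; z up. Starts 6 to 9 mm proud of the tile's top; slides only down, against 4 N friction, to a stop where it is flush (origin level with the tile's), and stays where left. PRESS THIS: 10 N seats it, over 30 N breaks it.
- blue_red: the other proud corner piece, not yet glued, terracotta-red tile, 45 x 47 mm, blue dot 16 mm wide on top; origin: centre of dot, on the top face, at x = -38, y = -38 mm in the tile's frame; z up. Starts 6 to 9 mm proud of the tile's top; slides only down, against 4 N friction, to a stop where it is flush (origin level with the tile's), and stays where left. Leave it alone.
- tray_grey: fixed wooden mending tray, 150 x 150 mm, walls 24 mm high, holding the dark grey tile on a foam bed; origin: centre of the underside, on the table; z up, x and y along its sides. It stands at any yaw; the three trays swap places.
- tile_grey: the dark grey broken floor tile, 120 x 120 x 14 mm, in tray_grey; origin: centre of the top face of its set pieces, 36 mm above the table; z up, x and y along its sides. Its foam bed gives about 1 mm per 2.5 N of push (at most 8 mm) and lifts it back when let go.
- yellow_grey: corner piece, freshly glued, dark grey tile, 45 x 47 mm, yellow dot 16 mm wide on top; origin: centre of dot, on the top face, at x = +38, y = +37 mm in the tile's frame; z up. Starts 6 to 9 mm proud of the tile's top; slides only down, against 4 N friction, to a stop where it is flush (origin level with the tile's), and stays where left. Leave it alone.
- blue_grey: the other proud corner piece, not yet glued, dark grey tile, 45 x 47 mm, blue dot 16 mm wide on top; origin: centre of dot, on the top face, at x = -38, y = -38 mm in the tile's frame; z up. Starts 6 to 9 mm proud of the tile's top; slides only down, against 4 N friction, to a stop where it is flush (origin level with the tile's), and stays where left. Leave it alone.
- tray_cream: fixed wooden mending tray, 150 x 150 mm, walls 24 mm high, holding the pale cream tile on a foam bed; origin: centre of the underside, on the table; z up, x and y along its sides. It stands at any yaw; the three trays swap places.
- tile_cream: the pale cream broken floor tile, 120 x 120 x 14 mm, in tray_cream; origin: centre of the top face of its set pieces, 36 mm above the table; z up, x and y along its sides. Its foam bed gives about 1 mm per 2.5 N of push (at most 8 mm) and lifts it back when let go.
- yellow_cream: corner piece, freshly glued, pale cream tile, 45 x 47 mm, yellow dot 16 mm wide on top; origin: centre of dot, on the top face, at x = +38, y = +37 mm in the tile's frame; z up. Starts 6 to 9 mm proud of the tile's top; slides only down, against 4 N friction, to a stop where it is flush (origin level with the tile's), and stays where left. Leave it alone.
- blue_cream: the other proud corner piece, not yet glued, pale cream tile, 45 x 47 mm, blue dot 16 mm wide on top; origin: centre of dot, on the top face, at x = -38, y = -38 mm in the tile's frame; z up. Starts 6 to 9 mm proud of the tile's top; slides only down, against 4 N friction, to a stop where it is flush (origin level with the tile's), and stays where left. Leave it alone.
- eraser: white eraser, 45 x 22 x 12 mm, loose on the table, to be left alone; origin: centre of its underside
- glue_jar: small glue jar with a white cap, diameter 30 mm, 45 mm high, loose on the table, to be left alone; origin: centre of its underside
- loose_sherd: loose flat terracotta sherd, about 40 x 35 x 9 mm, loose on the table, to be left alone; origin: centre of its underside
- sharpener: black pencil sharpener, 26 x 16 x 15 mm, loose on the table, to be left alone; origin: centre of its underside
- stapler: orange and blue stapler, 110 x 30 x 41 mm, loose on the table, to be left alone; origin: centre of its underside

How it is judged:
By the outcome, as a careful person would: the job done as asked, in the order asked, and still so for the second after the job is handed in, with the robot touching nothing.
It also fails if it takes over 34 s, if anything falls off the work surface, if the arm or the gripper's body presses on something with over 40 N, if the wrist force passes 120 N, or if a joint passes its speed limit or range.

ROBOT

A 6-joint arm with a two-finger parallel gripper is mounted at the origin on the work surface. World frame = base frame: x ahead of the robot, y to its left, z up, the work surface at z = 0. Lengths are in m, angles in rad, forces in N, time in s.
With the tool pointing down it reaches from about 0.3 to 1 m from the base axis. Payload 5.1 kg.
Tool frame: the origin (TCP) lies between the finger pads, 19 mm behind the fingertips; this is the grasp point; z points along the fingers, y is the line along which they close (so a half turn about z gives the same grasp; the last joint's range is limited). The gripper opens to 95 mm and grips with 3 to 60 N. Pads are 20 mm wide; open, the fingers measure 119 mm over their backs; the gripper's body (75 mm by 180 mm) begins 59 mm behind the grasp point.
Start: joints at [1.184, 0.124, 1.65, -0, 1.367, -0.083], TCP at [0.194, 0.62, 0.233] pointing down, gripper open.
Joint ranges: [-2.61, 2.61], [-1.02, 2.33], [0.03, 2.71], [-1.35, 4.49], [0.32, 2.68], [-2.91, 2.91]. Speed limits (rad/s): [2.57, 2.57, 3.14, 3.14, 3.14, 3.14].

INTERFACE

Orientations are given as a rotation vector (axis times angle).
In Python, from station import bot gives the robot as it stands.
- The arm moves only by the shell command python3 -m crank 'ROWS' [FORCE]. ROWS is JSON, a list of rows, each a list of 5 numbers: the shift along the tool's x, y, z in m, then the turn about the tool's z in degrees, then the closure, from 0 (fully open) to 1 (shut). In form: [[x, y, z, turn, fingers], ...]. A call has exactly 5 rows; each row is the pose to reach, as a shift and turn from the pose commanded when the call began, along the tool's axes at that moment; what a row does not reach only later rows make up. A row lasts 1/12 s, in which the tool goes at most 41.7 mm and 7.16 degrees, less where a joint would pass 70% of its speed; a pose out of reach is approached as far as the arm can. A call with a gripper value outside its range is refused whole. The fingers move at their own pace and stop on an object; FORCE is the grip in N (left out, the last holds). Time passes only in rows, so rows that repeat a pose let the fingers close, or fill a call up. It gives the time, the measured TCP pose, the force, the opening and the grip force at its end, in the units of the state.
- bot.sense(): the state, without advancing time (a new reading comes with each control period).
- bot.get_image(name): name is "scene" or "top" or "wrist"; returns the picture (400x640x3 uint8, red, green, blue); there is no depth.
- bot.camera_info(name): a dict with "fx", "fy", "cx", "cy" (pixels), "camera_from_world" (4x4, takes a point from world to camera coordinates). Camera axes: x right, y up, looking along -z (the intrinsics and any distortion apply to the point x, -y, -z); pixel columns grow to the right and rows downward; lengths in m; the calibration is good to about 2 mm. The wrist camera is an equidistant fisheye: a pixel r from the principal point sees the ray r / f radians off the axis. A picture is of the moment at which its call begins: read the wrist's pose just before it. camera_info takes no time and is no camera call; for the wrist camera it gives the pose at the moment of the call.
- bot.job_done(): hands the job in; it is judged then, once.
The state is a dict: "clock": time; "qpos": joint angles; "qd": joint speeds; "effort": joint torques, N m; "eef_pos": TCP position; "orientation": TCP orientation; "force": force on the tool from outside, world axes, zero at the start; "torque": the same for the moment, N m; "finger_gap": opening from 0.0 (shut) to 1.0 (fully open); "grasp_force": force on a finger pad.
Only numpy, scipy, OpenCV 4.12 (cv2) and the standard library are available. Lean on these libraries where they do the work, as an engineer would, in place of code of your own. Each camera call takes 0.05 s, during which the arm holds its last target. There are 200 camera calls.

## Working session

There is one attempt and no reset: what is moved stays moved. The work goes in short steps, Python scripts to look and compute and a shell command to move; the robot and the scene stay as the last step left them, time stands still between calls to the robot, and variables do not carry over. Pictures are saved under pics/ and viewed, at most 10 in all, crops included, and the job is handed in when it is done.

```bash
mkdir -p pics
python3 - <<'E'
from station import bot
import cv2
s=bot.sense();print(s)
for n in("top","scene"):
    cv2.imwrite(f"pics/{n}0.png",bot.get_image(n)[:,:,::-1]);print(bot.camera_info(n))
E
```

```text
{'clock': 0.0, 'qpos': array([ 1.18441362e+00,  1.24502059e-01,  1.65168900e+00, -1.52325687e-05,
        1.36752646e+00, -8.25895633e-02]), 'qd': array([-0.00113427,  0.00044573,  0.00074743,  0.00048693,  0.00177762,
       -0.00059088]), 'effort': array([ 8.96416509e-05, -4.17607427e+01, -3.59932351e+01,  7.75234331e-02,
        4.91216616e-02, -1.75743585e-04]), 'eef_pos': array([0.19423265, 0.61965087, 0.23218014]), 'orientation': array([-0.47528669, -3.10494537,  0.00325134]), 'force': array([ 0.51158478, -0.09892119,  0.55860018]), 'torque': array([ 0.00663205,  0.02431034, -0.01474708]), 'grasp_force': 0.0, 'finger_gap': 1.002239590873978}
{'fx': 426.77258566827163, 'fy': 426.77258566827163, 'cx': 318.10589762424047, 'cy': 201.85563812701312, 'camera_from_world': array([[-1.75526736e-02, -9.99845580e-01,  8.48050486e-04,
        -3.99878228e-03],
       [ 9.96185575e-01, -1.74158977e-02,  8.55043024e-02,
        -5.67494582e-01],
       [-8.54763293e-02,  2.34564478e-03,  9.96337440e-01,
        -1.07115552e+00],
       [ 0.00000000e+00,  0.00000000e+00,  0.00000000e+00,
         1.00000000e+00]])}
{'fx': 473.3035129972557, 'fy': 473.3035129972557, 'cx': 320.52130413572513, 'cy': 201.48360681714763, 'camera_from_world': array([[ 0.13219166,  0.99109311,  0.01611882, -0.07579764],
       [-0.79607729,  0.09646366,  0.5974577 ,  0.42492566],
       [ 0.59058133, -0.09181075,  0.80173841, -1.34383911],
       [ 0.        ,  0.        ,  0.        ,  1.        ]])}
```

View pics/top0.png

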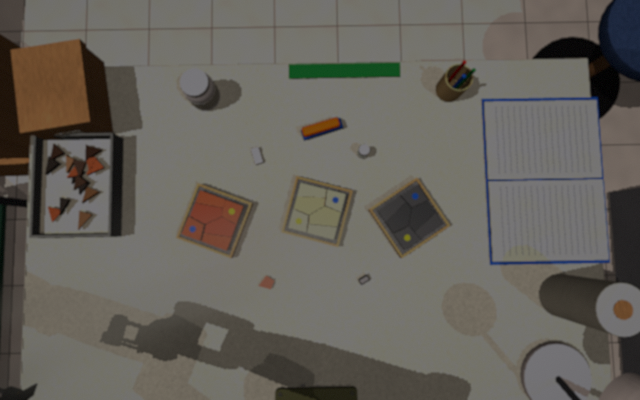

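Top view: red tile at about (216,219) with yellow dot ~(231,212) and blue dot ~(193,229); cream in the middle, grey on the right. I'll enlarge the red tile from both cameras.

```bash
cat > h.py <<'E'
import numpy as np
from station import bot
def pix(n,u,v,z,ci=None):
    c=ci or bot.camera_info(n);M=np.array(c["camera_from_world"]);R=M[:3,:3];o=-R.T@M[:3,3]
    x=(u-c["cx"])/c["fx"];y=(v-c["cy"])/c["fy"]
    if n=="wrist":
        r=np.hypot(x,y);d=np.array([x/r*np.sin(r),-y/r*np.sin(r),-np.cos(r)])
    else: d=np.array([x,-y,-1.])
    d=R.T@d;return o+d*(z-o[2])/d[2]
def proj(n,p):
    c=bot.camera_info(n);q=np.array(c["camera_from_world"])@np.r_[p,1];return c["cx"]-c["fx"]*q[0]/q[2],c["cy"]+c["fy"]*q[1]/q[2]
E
python3 - <<'E'
import cv2
from h import *
a=cv2.imread("pics/top0.png")[170:270,165:265];b=cv2.imread("pics/scene0.png")
p=pix("top",231,212,.043);u,v=map(int,proj("scene",p));print(p,u,v)
y0,x0=max(v-50,0),max(u-50,0);b=b[y0:y0+100,x0:x0+100];print(x0,y0)
f=lambda i:cv2.convertScaleAbs(cv2.resize(i,(400,400),interpolation=cv2.INTER_CUBIC),alpha=1.3)
cv2.imwrite("pics/c1.png",np.hstack([f(a),f(b)]))
E
```

```text
[0.5439402  0.20579551 0.043     ] 414 183
364 133
```

View pics/c1.png

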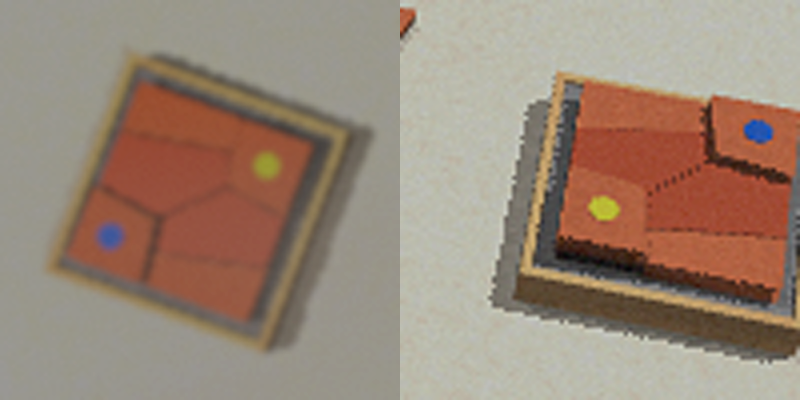

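Yellow dot: top (231.5,211.3), scene (415,185). Blue dot: top (192.5,229.2), scene (453.5,166). The yellow piece stands visibly proud.

```bash
cat >> h.py <<'E'
from scipy.spatial.transform import Rotation as Ro
def rel(p):
    s=bot.sense();R=Ro.from_rotvec(s["orientation"]);return R.inv().apply(np.array(p)-s["eef_pos"])
E
python3 - <<'E'
from h import *
for z in(.042,.045):
    y=[pix("top",231.5,211.3,z),pix("scene",415,185,z)];b=[pix("top",192.5,229.2,z),pix("scene",453.5,166,z)]
    print(z,y,b,np.degrees(np.arctan2(*(y[0]-b[0])[[1,0]]))-45)
p=(pix("top",231.5,211.3,.043)+pix("scene",415,185,.043))/2;p[2]=.12
print(p,rel(p));print(Ro.from_rotvec(bot.sense()["orientation"]).as_matrix())
E
```

```text
0.042 [array([0.54575079, 0.20473815, 0.042     ]), array([0.54618467, 0.20566064, 0.042     ])] [array([0.50243405, 0.30263729, 0.042     ]), array([0.50409706, 0.30347246, 0.042     ])] -111.13238496809362
0.045 [array([0.54554949, 0.20413437, 0.045     ]), array([0.54846798, 0.20453038, 0.045     ])] [array([0.50235377, 0.30175998, 0.045     ]), array([0.50654167, 0.30196732, 0.045     ])] -111.13238496809366
[0.54631473 0.20491039 0.12      ] [-0.46004795 -0.29030365  0.11276841]
[[-9.54209644e-01  2.99137830e-01 -7.17097774e-04]
 [ 2.99138644e-01  9.54208085e-01 -1.73266194e-03]
 [ 1.65955759e-04 -1.86783439e-03 -9.99998242e-01]]
```

```bash
python3 -m crank '[[-0.032,-0.02,0,0,1],[-0.064,-0.04,0,0,1],[-0.096,-0.06,0,0,1],[-0.128,-0.08,0,0,1],[-0.16,-0.10,0,0,1]]' 10
python3 -m crank '[[-0.032,-0.02,0,0,1],[-0.064,-0.04,0,0,1],[-0.096,-0.06,0,0,1],[-0.128,-0.08,0,0,1],[-0.16,-0.10,0,0,1]]'
python3 -m crank '[[-0.03,-0.02,0.01,0,1],[-0.06,-0.04,0.03,0,1],[-0.09,-0.06,0.05,1,1],[-0.11,-0.075,0.07,2,1],[-0.11,-0.075,0.08,3.7,1]]'
python3 - <<'E'
from h import *
import cv2
p=[.5463,.2049,.12];print(rel(p),bot.sense()["force"],bot.sense()["qd"].round(3))
print(bot.camera_info("wrist"))
cv2.imwrite("pics/w1.png",bot.get_image("wrist")[:,:,::-1])
E
```

```text
clock: 0.52
eef_pos: [0.3178, 0.4753, 0.2328]
orientation: [-0.474, -3.105, 0.001]
force: [1.0, 1.6, 0.1]
finger_gap: 0.706
grasp_force: 0.0
clock: 0.93
eef_pos: [0.4406, 0.3319, 0.2331]
orientation: [-0.475, -3.105, 0.0]
force: [1.1, 0.2, -0.2]
finger_gap: 0.352
grasp_force: 0.0
clock: 1.35
eef_pos: [0.5233, 0.2251, 0.1502]
orientation: [-0.584, -3.084, 0.005]
force: [-1.2, 0.6, -0.6]
finger_gap: 0.023
grasp_force: 0.0
[-0.02884825 -0.01025714  0.03015829] [-1.18033491  0.60044935 -0.57871235] [ 0.054  0.094  0.097  0.045 -0.182  0.412]
{'fx': 309.70691628693146, 'fy': 309.70691628693146, 'cx': 316.196749426548, 'cy': 200.43902163005532, 'camera_from_world': array([[ 0.3665881 ,  0.93037989, -0.00253334, -0.40072558],
       [-0.89806161,  0.35313996, -0.26225467,  0.39832333],
       [-0.24310185,  0.09841454,  0.96499537, -0.20567362],
       [ 0.        ,  0.        ,  0.        ,  1.        ]])}
```

View pics/w1.png

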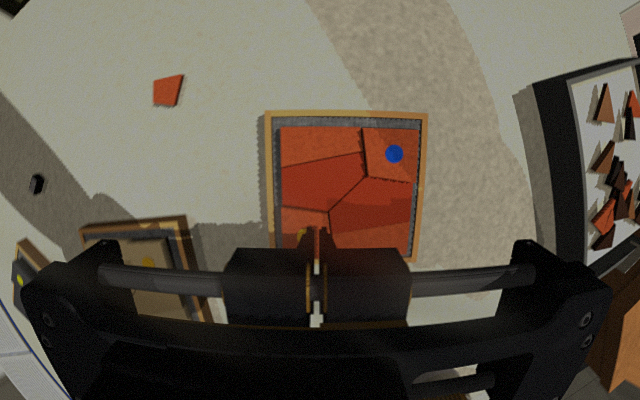

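Wrist view: blue dot at (394,153), yellow dot peeking out left of the fingertips at about (301,232), sherd at (168,90). I'll move over the target.

```bash
python3 - <<'E'
from h import *
print(pix("wrist",394,153,.043))
E
python3 -m crank '[[-0.01,-0.003,0.01,0,1],[-0.02,-0.007,0.02,0,1],[-0.029,-0.01,0.03,0,1],[-0.029,-0.01,0.035,0,1],[-0.029,-0.01,0.035,0,1]]'
python3 - <<'E'
from h import *
import cv2
p=[.5463,.2049,.09];print(rel(p),bot.sense()["force"],bot.sense()["qd"].round(3),Ro.from_rotvec(bot.sense()["orientation"]).as_matrix()[:,0])
i=bot.get_image("scene")[:,:,::-1][85:235,315:515];j=bot.get_image("wrist")[:,:,::-1][90:290,240:440]
np.save("wci.npy",bot.camera_info("wrist")["camera_from_world"])
f=lambda i:cv2.convertScaleAbs(cv2.resize(i,(400,400 if i.shape[0]==200 else 300),interpolation=cv2.INTER_CUBIC),alpha=1.5)
a=f(i);a=cv2.copyMakeBorder(a,0,100,0,0,cv2.BORDER_CONSTANT)
cv2.imwrite("pics/c2.png",np.hstack([a,f(j)]))
E
```

```text
[0.50243188 0.30421297 0.043     ]
clock: 1.82
eef_pos: [0.5454, 0.2091, 0.1168]
orientation: [-0.575, -3.086, 0.002]
force: [-0.2, -1.1, 0.1]
finger_gap: 0.009
grasp_force: 0.0
[-0.00243258 -0.00356997  0.02676164] [-0.15097376 -1.10768856  0.10540393] [ 0.01  -0.022 -0.008  0.004  0.016  0.004] [-0.93287118  0.36020314  0.00224883]
```

View pics/c2.png

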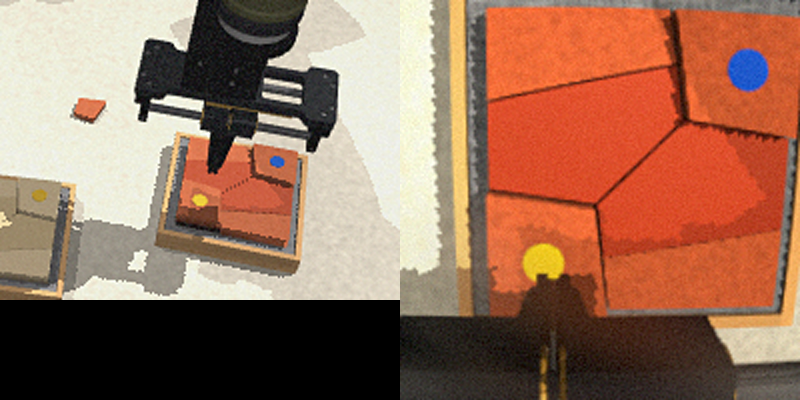

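Wrist: yellow dot at full-frame (311.5,222), just ahead of the tips; blue dot (414,125).

Run:
```python
from h import *
for z in(.042,.045):
    y=pix("wrist",311.6,222.2,z);b=pix("wrist",414,125,z);print(y,b,np.linalg.norm(y-b))
p=(y+[.5463,.2049,.045])/2;p[2]=.075;print(p,rel(p),rel(np.r_[y[:2],.075]))
```

```text
[0.54991454 0.20425446 0.042     ] [0.50645539 0.3039487  0.042     ] 0.10875494951011962
[0.54894929 0.20467529 0.045     ] [0.50606198 0.30305776 0.045     ] 0.10732395625203986
[0.54762465 0.20478765 0.075     ] [-0.00344931 -0.0039556   0.04338736] [-0.00472574 -0.00358408  0.04338692]
```

```bash
python3 -m crank '[[-0.0035,-0.004,0.01,0,1],[-0.0035,-0.004,0.02,0,1],[-0.0035,-0.004,0.03,0,1],[-0.0035,-0.004,0.04,0,1],[-0.0035,-0.004,0.04,0,1]]'
python3 -m crank '[[0,0,0,0,1],[0,0,0,0,1],[0,0,0,0,1],[0,0,0,0,1],[0,0,0,0,1]]'
python3 - <<'E'
from h import *
print(rel([.5476,.2048,.065]),bot.sense()["force"],bot.sense()["qd"].round(3))
E
```

```text
clock: 2.33
eef_pos: [0.5456, 0.2039, 0.075]
orientation: [-0.574, -3.084, 0.004]
force: [-0.4, -0.1, 0.3]
finger_gap: 0.003
grasp_force: 0.0
clock: 2.75
eef_pos: [0.5482, 0.2045, 0.0791]
orientation: [0.575, 3.087, 0.001]
force: [-1.1, -0.2, -0.2]
finger_gap: 0.003
grasp_force: 0.0
[6.63943812e-04 1.59751230e-05 1.41009157e-02] [-1.13364257 -0.21920523 -0.22271178] [ 0.     0.002  0.003 -0.001 -0.002 -0.001]
```

```bash
python3 -m crank '[[0,0,0.003,0,1],[0,0,0.006,0,1],[0,0,0.009,0,1],[0,0,0.01,0,1],[0,0,0.01,0,1]]'
python3 -m crank '[[0,0,0.001,0,1],[0,0,0.002,0,1],[0,0,0.003,0,1],[0,0,0.004,0,1],[0,0,0.004,0,1]]'
python3 -m crank '[[0,0,0.001,0,1],[0,0,0.002,0,1],[0,0,0.003,0,1],[0,0,0.003,0,1],[0,0,0.003,0,1]]'
```

```text
clock: 3.17
eef_pos: [0.5473, 0.2043, 0.0677]
orientation: [-0.575, -3.087, 0.001]
force: [0.5, -0.4, 0.1]
finger_gap: 0.004
grasp_force: 0.0
clock: 3.58
eef_pos: [0.5476, 0.2043, 0.0642]
orientation: [-0.575, -3.088, 0.0]
force: [0.4, 0.1, 0.1]
finger_gap: 0.01
grasp_force: 0.0
clock: 4.0
eef_pos: [0.5479, 0.2045, 0.0619]
orientation: [0.575, 3.088, 0.0]
force: [-2.1, -0.3, 3.7]
finger_gap: 0.005
grasp_force: 1.7
```

```bash
python3 -m crank '[[0,0,0.001,0,1],[0,0,0.002,0,1],[0,0,0.003,0,1],[0,0,0.003,0,1],[0,0,0.003,0,1]]'
python3 -m crank '[[0,0,0.001,0,1],[0,0,0.002,0,1],[0,0,0.003,0,1],[0,0,0.003,0,1],[0,0,0.003,0,1]]'
python3 -m crank '[[0,0,0.001,0,1],[0,0,0.002,0,1],[0,0,0.002,0,1],[0,0,0.002,0,1],[0,0,0.002,0,1]]'
```

```text
clock: 4.42
eef_pos: [0.5479, 0.2044, 0.0585]
orientation: [0.575, 3.088, 0.0]
force: [-0.2, -0.7, 3.3]
finger_gap: 0.005
grasp_force: 1.7
clock: 4.83
eef_pos: [0.5479, 0.2044, 0.0554]
orientation: [0.575, 3.088, 0.0]
force: [-0.3, 0.2, 3.0]
finger_gap: 0.006
grasp_force: 1.6
clock: 5.25
eef_pos: [0.5479, 0.2044, 0.0537]
orientation: [0.575, 3.088, 0.0]
force: [-1.1, -0.5, 5.9]
finger_gap: 0.008
grasp_force: 2.6
```

```bash
python3 -m crank '[[0,0,0.001,0,1],[0,0,0.002,0,1],[0,0,0.002,0,1],[0,0,0.002,0,1],[0,0,0.002,0,1]]'
python3 -m crank '[[0,0,0.001,0,1],[0,0,0.0015,0,1],[0,0,0.0015,0,1],[0,0,0.0015,0,1],[0,0,0.0015,0,1]]'
```

```text
clock: 5.67
eef_pos: [0.548, 0.2045, 0.0523]
orientation: [0.575, 3.088, -0.0]
force: [-2.8, -0.8, 8.6]
finger_gap: 0.006
grasp_force: 4.2
clock: 6.08
eef_pos: [0.548, 0.2045, 0.0513]
orientation: [-0.575, -3.088, 0.0]
force: [-4.7, -1.0, 10.9]
finger_gap: 0.005
grasp_force: 5.5
```

```bash
python3 -m crank '[[0,0,0.001,0,1],[0,0,0.0015,0,1],[0,0,0.0015,0,1],[0,0,0.0015,0,1],[0,0,0.0015,0,1]]'
for i in 1; do :; done
python3 -m crank '[[0,0,0,0,1],[0,0,0,0,1],[0,0,0,0,1],[0,0,0,0,1],[0,0,0,0,1]]'
python3 - <<'E'
from h import *
import cv2
i=bot.get_image("scene")[:,:,::-1][133:233,364:464];j=bot.get_image("wrist")[:,:,::-1][50:250,240:440]
f=lambda i:cv2.convertScaleAbs(cv2.resize(i,(400,400),interpolation=cv2.INTER_CUBIC),alpha=1.4)
cv2.imwrite("pics/c3.png",np.hstack([f(i),f(j)]))
E
```

```text
clock: 6.5
eef_pos: [0.548, 0.2045, 0.0502]
orientation: [-0.575, -3.088, 0.0]
force: [-5.3, -2.2, 13.3]
finger_gap: 0.003
grasp_force: 6.7
clock: 6.92
eef_pos: [0.548, 0.2045, 0.0502]
orientation: [-0.575, -3.088, 0.0]
force: [-5.3, -1.2, 13.6]
finger_gap: 0.004
grasp_force: 6.7
```

View pics/c3.png

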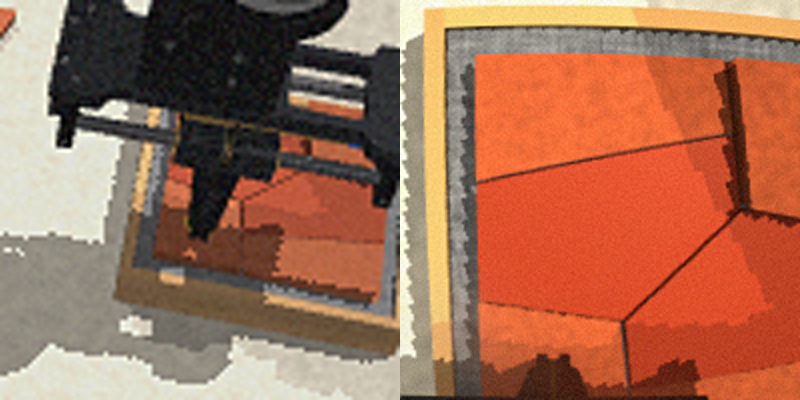

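Tips rest on the yellow piece, which now looks level with its neighbours (seam at (620,320) in the crop without a step); 13.5 N steady. Holding for three seconds.

```bash
python3 -m crank '[[0,0,0,0,1],[0,0,0,0,1],[0,0,0,0,1],[0,0,0,0,1],[0,0,0,0,1]]' >/dev/null
python3 -m crank '[[0,0,0,0,1],[0,0,0,0,1],[0,0,0,0,1],[0,0,0,0,1],[0,0,0,0,1]]' >/dev/null
python3 -m crank '[[0,0,0,0,1],[0,0,0,0,1],[0,0,0,0,1],[0,0,0,0,1],[0,0,0,0,1]]'
python3 -m crank '[[0,0,0,0,1],[0,0,0,0,1],[0,0,0,0,1],[0,0,0,0,1],[0,0,0,0,1]]' >/dev/null
python3 -m crank '[[0,0,0,0,1],[0,0,0,0,1],[0,0,0,0,1],[0,0,0,0,1],[0,0,0,0,1]]' >/dev/null
python3 -m crank '[[0,0,0,0,1],[0,0,0,0,1],[0,0,0,0,1],[0,0,0,0,1],[0,0,0,0,1]]'
python3 -m crank '[[0,0,-0.002,0,1],[0,0,-0.004,0,1],[0,0,-0.007,0,1],[0,0,-0.011,0,1],[0,0,-0.016,0,1]]'
python3 -m crank '[[0,0,-0.025,0,1],[0,0,-0.05,0,1],[0,0,-0.08,0,1],[0,0,-0.11,0,1],[0,0,-0.13,0,1]]'
python3 -m crank '[[0,0.03,-0.01,0,1],[0,0.06,-0.02,0,1],[0,0.09,-0.03,0,1],[0,0.12,-0.03,0,1],[0,0.14,-0.03,0,1]]'
python3 -m crank '[[0,0,0,0,1],[0,0,0,0,1],[0,0,0,0,1],[0,0,0,0,1],[0,0,0,0,1]]'
python3 - <<'E'
from h import *
import cv2
i=bot.get_image("scene")[:,:,::-1][133:233,364:464];j=bot.get_image("top")[:,:,::-1][170:270,165:265]
f=lambda i:cv2.convertScaleAbs(cv2.resize(i,(400,400),interpolation=cv2.INTER_CUBIC),alpha=1.3)
cv2.imwrite("pics/c4.png",np.hstack([f(j),f(i)]))
E
```

```text
clock: 8.27
eef_pos: [0.548, 0.2045, 0.0503]
orientation: [-0.575, -3.088, 0.0]
force: [-5.3, -1.4, 14.0]
finger_gap: 0.008
grasp_force: 6.7
clock: 9.52
eef_pos: [0.548, 0.2045, 0.0503]
orientation: [-0.575, -3.088, 0.0]
force: [-5.0, -1.7, 12.6]
finger_gap: 0.008
grasp_force: 6.7
clock: 9.93
eef_pos: [0.547, 0.2042, 0.0636]
orientation: [-0.575, -3.087, 0.001]
force: [-0.0, 0.3, 0.5]
finger_gap: -0.0
grasp_force: 0.0
clock: 10.35
eef_pos: [0.5485, 0.2046, 0.1974]
orientation: [0.575, 3.086, 0.002]
force: [0.6, -0.1, 0.2]
finger_gap: 0.008
grasp_force: 0.0
clock: 10.77
eef_pos: [0.5989, 0.3374, 0.2252]
orientation: [0.574, 3.088, 0.002]
force: [0.0, 0.2, 0.9]
finger_gap: 0.001
grasp_force: 0.0
clock: 11.18
eef_pos: [0.598, 0.334, 0.2243]
orientation: [-0.577, -3.088, 0.001]
force: [-0.5, -0.1, -0.9]
finger_gap: 0.002
grasp_force: 0.0
```

View pics/c4.png

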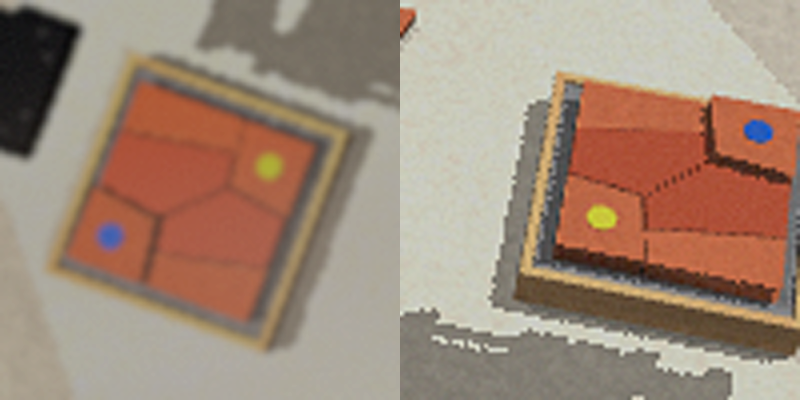

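The yellow dot has dropped (crop row 208 → 217, about 8 mm) and its front edge now lines up with the neighbouring piece. The blue piece is unchanged at (758,131) and the hand is clear.

```bash
python3 -c "
from station import bot
print(bot.job_done())"
```

```text
the job is handed in; nothing more can be done
None
```

The yellow-dotted piece on the red tile was pressed flush, held at about 13.5 N for just over three seconds, and left with the hand well clear (fingertips about 0.2 m above the table); the blue-dotted piece looked unchanged, and the job is handed in.

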